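# Load a grill burner, refit its valve knob and hold it in

### The job

Get the left burner of the tabletop gas grill ready to light: lay three of the five loose ceramic briquettes flat on the rods of its empty bay, in one layer, and leave the other two on the counter. Then take the black control knob, turn it so that the flat in its bore meets the flat of the bare D-shaped valve stem, push it fully home on the stem, and press it right in against the valve spring, as one does to hold the flame safety open; finish while still gripping the knob and holding it in. Leave everything else on the counter as it is.

Things in the scene. Friction and masses are not known exactly. Their poses are not given: they have to be found in the camera images.
- grill: tabletop gas grill, fixed: steel box 500 mm (y) x 270 (x) x 100 high; origin under its centre, x away from its control side. Deck at 100 mm: control strip along the -x side (95 mm wide), behind it two open bays. The -y bay holds three fixed briquettes and its control a fixed knob like the loose one; the +y bay (left, seen from the robot) is empty and its stem bare
- bay (a point): centre of the empty bay's floor of rods (a level face 38 mm below the deck and 62 mm above the counter). The bay is an open rectangular pit with upright walls, inside 150 mm along this frame's x and 200 mm along its y; same axes as the grill
- brick1: loose block of pale fired ceramic for a gas grill, 56 x 38 x 28 mm (x, y, z), top edges bevelled 5 mm, upright sides below 23 mm; origin at the centre of its underside, x along its length, z up; 120 g. Five alike lie flat on the counter, in any place and direction
- brick2: loose block of pale fired ceramic for a gas grill, 56 x 38 x 28 mm (x, y, z), top edges bevelled 5 mm, upright sides below 23 mm; origin at the centre of its underside, x along its length, z up; 120 g. Five alike lie flat on the counter, in any place and direction
- brick3: loose block of pale fired ceramic for a gas grill, 56 x 38 x 28 mm (x, y, z), top edges bevelled 5 mm, upright sides below 23 mm; origin at the centre of its underside, x along its length, z up; 120 g. Five alike lie flat on the counter, in any place and direction
- brick4: loose block of pale fired ceramic for a gas grill, 56 x 38 x 28 mm (x, y, z), top edges bevelled 5 mm, upright sides below 23 mm; origin at the centre of its underside, x along its length, z up; 120 g. Five alike lie flat on the counter, in any place and direction
- brick5: loose block of pale fired ceramic for a gas grill, 56 x 38 x 28 mm (x, y, z), top edges bevelled 5 mm, upright sides below 23 mm; origin at the centre of its underside, x along its length, z up; 120 g. Five alike lie flat on the counter, in any place and direction
- knob: loose black cooker knob, upright on the counter, 60 g: disc 50 mm across, 14 thick, with a pointer bar on top. Origin on its axis at the underside, z up, x towards the pointer's nose. Blind D bore from below, 14 mm deep, 12 across, its flat on the nose side 2.9 mm from the axis, mouth widened by 1.5 over 4 mm. Goes on only with its x along the x of stem_top, within about 0.15 rad
- knob_nose (a point): tip of the nose of the knob's pointer bar, at the bar's top; axes as the knob's. The bar is 18 mm wide (y), 24 mm tall on the disc (top 38 mm above the knob's underside), upright-sided; it runs from 21 mm behind the axis to the tapered nose 31 mm ahead of it, parallel from x = -18 to +20 mm; a white line on top marks the nose
- stem_top (a point): top end, on the axis, of the bare valve stem: upright steel D-shaft 10 mm across, flat 2 mm from the axis, last 4 mm tapered by 1.8 all round, standing 22 mm above the deck, 90 mm to -x and 115 to +y of the grill's centre. x points out of the flat, which faces up to 0.5 rad either side of the grill's x. It cannot turn; the point sinks as it is pressed. A knob fully home has its underside 14 mm below this point
- stem (a joint): travel of the valve stem straight down (m): 0 out, 0.005 fully in at a hard stop; a spring pushes it out with 3 N at the start of travel and 8 N fully in
- salt: glass shaker with a steel top, 36 mm across, 64 mm tall, origin under its centre; to be left alone
- pepper: glass shaker with a steel top, 36 mm across, 64 mm tall, origin under its centre; to be left alone
- tongs: steel tongs lying flat, 260 mm long along x, up to 54 mm wide, 18 mm high, origin 130 mm from either end; to be left alone
- scraper: grill scraper lying flat along x, 225 mm long, wooden handle 25 mm thick to -x, blade 75 mm wide; to be left alone
- oil_bottle: amber glass bottle, 60 mm across, 200 mm tall, origin under its centre; to be left alone
- sauce_pot: open steel bowl, 76 mm across, 40 mm high, origin under its centre; to be left alone
- spanner: steel spanner lying flat along x, 160 mm long; to be left alone
There are look-alikes about, which are no part of the job. Leave any brown or turquoise look-alike of the knob alone.

How it is judged (in metres and radians):
On the way, in this order (a step that is already met when the one before it is completed fails the run):
1. three briquettes lie flat and let go in the empty bay, the other two are on the counter (((height (world z) of each of brick1, brick2, brick3 above 0.03 m and height (world z) of each of brick4, brick5 below 0.03 m) or (height (world z) of each of brick1, brick2, brick4 above 0.03 m and height (world z) of each of brick3, brick5 below 0.03 m) or (height (world z) of each of brick1, brick2, brick5 above 0.03 m and height (world z) of each of brick3, brick4 below 0.03 m) or (height (world z) of each of brick1, brick3, brick4 above 0.03 m and height (world z) of each of brick2, brick5 below 0.03 m) or (height (world z) of each of brick1, brick3, brick5 above 0.03 m and height (world z) of each of brick2, brick4 below 0.03 m) or (height (world z) of each of brick1, brick4, brick5 above 0.03 m and height (world z) of each of brick2, brick3 below 0.03 m) or (height (world z) of each of brick2, brick3, brick4 above 0.03 m and height (world z) of each of brick1, brick5 below 0.03 m) or (height (world z) of each of brick2, brick3, brick5 above 0.03 m and height (world z) of each of brick1, brick4 below 0.03 m) or (height (world z) of each of brick2, brick4, brick5 above 0.03 m and height (world z) of each of brick1, brick3 below 0.03 m) or (height (world z) of each of brick3, brick4, brick5 above 0.03 m and height (world z) of each of brick1, brick2 below 0.03 m)) and (height (world z) of brick1 below 0.03 m or (x of brick1 in the frame of bay between -0.075 and 0.075 m and y of brick1 in the frame of bay between -0.1 and 0.1 m and z of brick1 in the frame of bay between -0.004 and 0.005 m and angle between brick1's own z axis and vertical below 0.15 rad and contact force between the fingers and brick1 below 0.3 N and linear speed of brick1 below 0.03 m/s)) and (height (world z) of brick2 below 0.03 m or (x of brick2 in the frame of bay between -0.075 and 0.075 m and y of brick2 in the frame of bay between -0.1 and 0.1 m and z of brick2 in the frame of bay between -0.004 and 0.005 m and angle between brick2's own z axis and vertical below 0.15 rad and contact force between the fingers and brick2 below 0.3 N and linear speed of brick2 below 0.03 m/s)) and (height (world z) of brick3 below 0.03 m or (x of brick3 in the frame of bay between -0.075 and 0.075 m and y of brick3 in the frame of bay between -0.1 and 0.1 m and z of brick3 in the frame of bay between -0.004 and 0.005 m and angle between brick3's own z axis and vertical below 0.15 rad and contact force between the fingers and brick3 below 0.3 N and linear speed of brick3 below 0.03 m/s)) and (height (world z) of brick4 below 0.03 m or (x of brick4 in the frame of bay between -0.075 and 0.075 m and y of brick4 in the frame of bay between -0.1 and 0.1 m and z of brick4 in the frame of bay between -0.004 and 0.005 m and angle between brick4's own z axis and vertical below 0.15 rad and contact force between the fingers and brick4 below 0.3 N and linear speed of brick4 below 0.03 m/s)) and (height (world z) of brick5 below 0.03 m or (x of brick5 in the frame of bay between -0.075 and 0.075 m and y of brick5 in the frame of bay between -0.1 and 0.1 m and z of brick5 in the frame of bay between -0.004 and 0.005 m and angle between brick5's own z axis and vertical below 0.15 rad and contact force between the fingers and brick5 below 0.3 N and linear speed of brick5 below 0.03 m/s))), for 0.2 s.
2. the knob is fully home on the stem, flat to flat (z of knob in the frame of stem_top between -0.0165 and -0.012 m and horizontal distance between knob and stem_top below 0.003 m and angle between the x axis of knob and the x axis of stem_top, either way round below 0.25 rad and x of knob_nose in the frame of stem_top above 0.02 m and angle between knob's own z axis and vertical below 0.12 rad), for 0.1 s.
At the end, for the whole second after the job is handed in: Three briquettes lie flat, let go, on the empty bay's floor (within 5 mm), two on the counter; the knob is home on the stem (2 mm of depth, 3 mm of axis, nose the way the flat faces) and, held by the fingers (over 1 N), keeps the stem in by over 3.5 of 5 mm, not resting on the grill (all of step 1 and all of step 2 and value of joint stem above 0.0035 m and contact force between the fingers and knob above 1 N and contact force between knob and grill below 0.5 N); the arm keeps its last pose, push and grip.
It fails at once if one of the other things on the counter is moved by more than 30 mm (distance of any of salt, pepper, tongs, scraper, oil_bottle, sauce_pot, spanner from where it was at the start of the episode above 0.03 m).
It also fails if it takes over 72 s, if anything falls off the work surface, if the arm or the gripper's body presses on something with over 40 N, if the wrist force passes 120 N, or if a joint passes its speed limit or range.

### The arm

A 6-joint arm with a two-finger parallel gripper is mounted at the origin on the work surface. World frame = base frame: x ahead of the robot, y to its left, z up, the work surface at z = 0. Lengths are in m, angles in degrees, forces in N, time in s.
With the tool pointing down it reaches from about 0.4 to 0.825 m from the base axis. Payload 7 kg.
Tool frame: the origin (TCP) lies at the very end of the fingers, on their centre line; the grasp point (between the pads) lies 19 mm behind it (grasp_offset is the x of the grasp point in the tool frame, in m); x points along the fingers, y is the direction in which the jaws open and shut, and the axes are right-handed (so a half turn about x gives the same grasp; the last joint's range is limited). The gripper opens to 88 mm and grips with 3 to 60 N. Pads are 19 mm wide; open, the fingers measure 130 mm over their backs; the gripper's body (78 mm by 193 mm) begins 47 mm behind the grasp point.
Start: joints at [84.574, 20.546, 0.682, 0, -70.136, -16.507], TCP at [0.252, 0.626, 0.227] pointing down, gripper open.
Joint ranges: [-176.03, 176.03], [-82.01, 121.73], [-58.28, 71.71], [-173.87, 95.51], [-174.79, -0.11], [-173.66, 173.66]. Speed limits (degrees/s): [136.94, 136.94, 172.46, 180, 180, 180].

### API

Orientations are given as [roll, pitch, yaw] about the fixed x, y, z axes, in that order (R = Rz(yaw) Ry(pitch) Rx(roll)).
In Python, from plant import get_obs, snapshot, close_job, grasp_offset gives the robot as it stands.
- The arm moves only by the tool carry_out, never from a script. Its argument "series" is a list that holds one entry, the list of rows, each a list of 6 numbers: the shift along the tool's x, y, z in mm, then the turn, a rotation vector about the tool's x, y, z in degrees. A call has 1 to 10 rows; each row is the pose to reach, as a shift and turn from the pose commanded when the call began, along the tool's axes at that moment; what a row does not reach only later rows make up. A row lasts 1/8 s, in which the tool goes at most 62.5 mm and 10.7 degrees, less where a joint would pass 70% of its speed; a pose out of reach is approached as far as the arm can. A call with a gripper value outside its range is refused whole. "hand" is the gripper's target within -1 to 1 (shut at 1, half-way at 0, fully open at -1), set as the call begins (left out, the last holds). The fingers move at their own pace and stop on an object; the grip force is fixed at half the most. Time passes only in rows, so rows that repeat a pose let the fingers close. It gives the time, the measured TCP pose, the force and the opening at its end, in the units of the state.
- get_obs(): the state, without advancing time (a new reading comes with each control period).
- snapshot(name): name is "side" or "top" or "wrist"; returns a dict with "color" (420x560x3 uint8, red, green, blue), "fx", "fy", "cx", "cy" (pixels), "dist_coeffs" ([k1, k2, p1, p2, k3] as OpenCV has them; the pictures are not rectified), "eye" and "attitude" of the camera in the world. Camera axes: x right, y down, z forward; pixel columns grow to the right and rows downward; lengths in m; the calibration is good to about 2 mm. A picture is of the moment at which its call begins. There is no depth.
- close_job(): hands the job in, once; it reports no verdict.
The state is a dict: "clock": time; "joint_pos": joint angles; "qvel": joint speeds; "tau": joint torques, N m; "tool_pos": TCP position; "orientation": TCP orientation; "force": force on the tool from outside, world axes, zero at the start; "moment": the same for the moment, N m; "opening": finger opening in m.
Only numpy, scipy, OpenCV 4.12 (cv2) and the standard library are available. Lean on these libraries where they do the work, as an engineer would, in place of code of your own. Each camera call takes 0.05 s, during which the arm holds its last target.

## Working session

There is one attempt and no reset: what is moved stays moved. The work goes in short steps, Python scripts to look and compute and a tool call to move; the robot and the scene stay as the last step left them, time stands still between calls to the robot, and variables do not carry over. Pictures are saved under pics/ and viewed, and the job is handed in when it is done.

Besides the shell and the picture viewer there is one more tool, called after "Call:" as name(argument=value, ...) on one line, values as JSON. carry_out: Moves the arm, as the interface text tells. Its arguments: {"type":"object","properties":{"series":{"type":"array","items":{"type":"array","items":{"type":"array","items":{"type":"number"}}}},"hand":{"type":"number"}},"required":["series"]}

```bash
ls; mkdir -p pics; python3 - <<'E'
from plant import *
import cv2
print(get_obs(), grasp_offset)
for n in ("side","top","wrist"):
    s=snapshot(n); cv2.imwrite(f"pics/{n}0.png",s["color"][:,:,::-1])
    print(n,{k:v for k,v in s.items() if k!="color"})
E
```

```text
pics
{'clock': 0.0, 'joint_pos': array([ 8.45739835e+01,  2.05921217e+01,  6.34527347e-01, -2.09625285e-02,
       -7.01358582e+01, -1.65063399e+01]), 'qvel': array([ 0.01692999,  0.03534031, -0.02199324,  0.01257156,  0.06647429,
        0.00947036]), 'tau': array([-2.55239347e-04, -5.82710123e+01,  2.93066096e+01,  6.99768528e+00,
        7.14881869e-03, -1.64678750e-04]), 'tool_pos': array([0.25196406, 0.62568649, 0.22561801]), 'orientation': array([  94.60056223,   89.90449166, -107.33893304]), 'force': array([-0.11578771, -0.17588836,  0.15110537]), 'moment': array([-0.0134141 ,  0.00628958, -0.00868492]), 'opening': 0.08733134658699264} -0.0188
side {'fx': 477.3100675055956, 'fy': 477.3100675055956, 'cx': 281.4934594337249, 'cy': 209.9335267967828, 'dist_coeffs': array([-0.16193539,  0.        ,  0.        ,  0.        ,  0.        ]), 'eye': array([ 0.50518802, -0.71502667,  0.81174847]), 'attitude': array([-133.31200155,    0.95839449,   -5.3871474 ])}
top {'fx': 480.93752139501555, 'fy': 480.93752139501555, 'cx': 274.43801850967037, 'cy': 204.01877640002544, 'dist_coeffs': array([-0.0452246,  0.       ,  0.       ,  0.       ,  0.       ]), 'eye': array([0.36123113, 0.0733502 , 1.36759952]), 'attitude': array([-169.2916162 ,    0.43028713,  -91.05993441])}
wrist {'fx': 364.40564198807584, 'fy': 364.40564198807584, 'cx': 282.59370735272176, 'cy': 212.5679105444694, 'dist_coeffs': array([-0.05568174,  0.        ,  0.        ,  0.        ,  0.        ]), 'eye': array([0.32030867, 0.59871151, 0.38334164]), 'attitude': array([ 1.64072527e+02, -6.96588092e-02, -1.11966517e+02])}
```

View pics/top0.png

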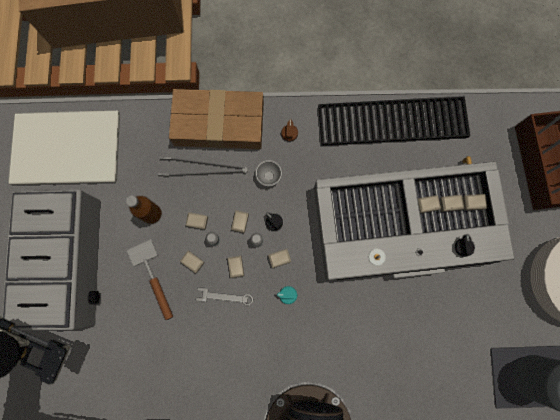

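View pics/side0.png

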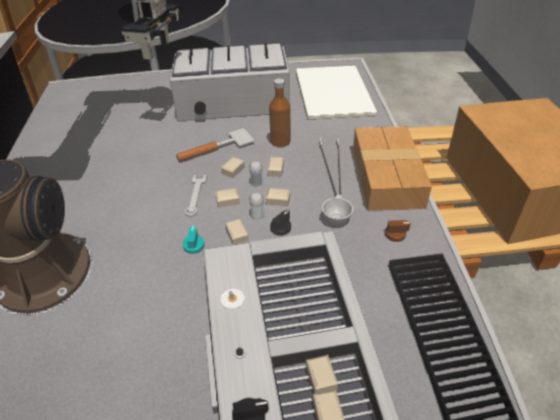

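View pics/wrist0.png

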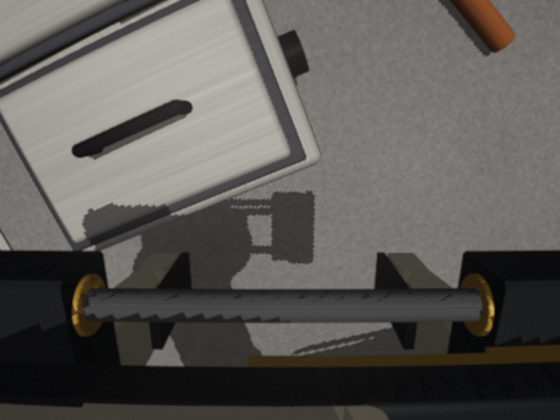

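```bash
cat > h.py <<'E'
import numpy as np, cv2
from scipy.spatial.transform import Rotation as Ro
from plant import *
def cam(n,save=None):
    s=snapshot(n)
    s["R"]=Ro.from_euler("xyz",s["attitude"],degrees=True).as_matrix()
    s["K"]=np.array([[s["fx"],0,s["cx"]],[0,s["fy"],s["cy"]],[0,0,1]])
    if save: cv2.imwrite(f"pics/{save}.png",s["color"][:,:,::-1])
    return s
def bp(s,px,z):
    p=cv2.undistortPoints(np.array(px,float).reshape(-1,1,2),s["K"],s["dist_coeffs"]).reshape(-1,2)
    d=np.c_[p,np.ones(len(p))]@s["R"].T
    t=(z-s["eye"][2])/d[:,2]
    return s["eye"]+d*t[:,None]
def pj(s,P):
    R=s["R"].T
    return cv2.projectPoints(np.array(P,float).reshape(-1,1,3),cv2.Rodrigues(R)[0],-R@s["eye"],s["K"],s["dist_coeffs"])[0].reshape(-1,2)
def crop(s,x0,y0,w,h,k,name):
    c=s["color"][y0:y0+h,x0:x0+w,::-1]
    c=cv2.resize(c,None,fx=k,fy=k,interpolation=cv2.INTER_CUBIC)
    for i in range(0,w,10):
        L=12 if i%50==0 else 5
        cv2.line(c,(i*k,0),(i*k,L),(0,0,255),1)
        if i%50==0: cv2.putText(c,str(x0+i),(i*k,22),0,.4,(0,0,255),1)
    for i in range(0,h,10):
        L=12 if i%50==0 else 5
        cv2.line(c,(0,i*k),(L,i*k),(0,0,255),1)
        if i%50==0: cv2.putText(c,str(y0+i),(14,i*k+4),0,.4,(0,0,255),1)
    cv2.imwrite(f"pics/{name}.png",c)
def tool():
    o=get_obs(); R=Ro.from_euler("xyz",o["orientation"],degrees=True)
    return o,R
E
python3 - <<'E'
from h import *
s=cam("top"); print(pj(s,[[0,0,0],[.4,0,0]]))
crop(s,170,195,130,100,6,"t1"); crop(s,310,155,200,130,4,"t2")
s=cam("side");print(pj(s,[[0,0,0]])); crop(s,170,140,150,110,5,"s1"); crop(s,190,225,190,195,3,"s2")
E
```

```text
[[308.10419738 430.55619256]
 [303.91395195 280.32693956]]
[[ 40.13217562 271.40790113]]
```

View pics/t1.png

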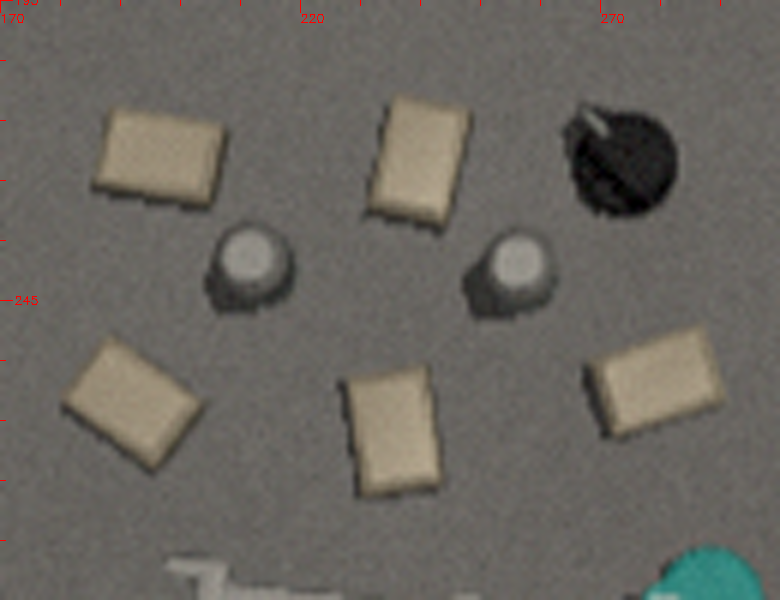

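View pics/t2.png

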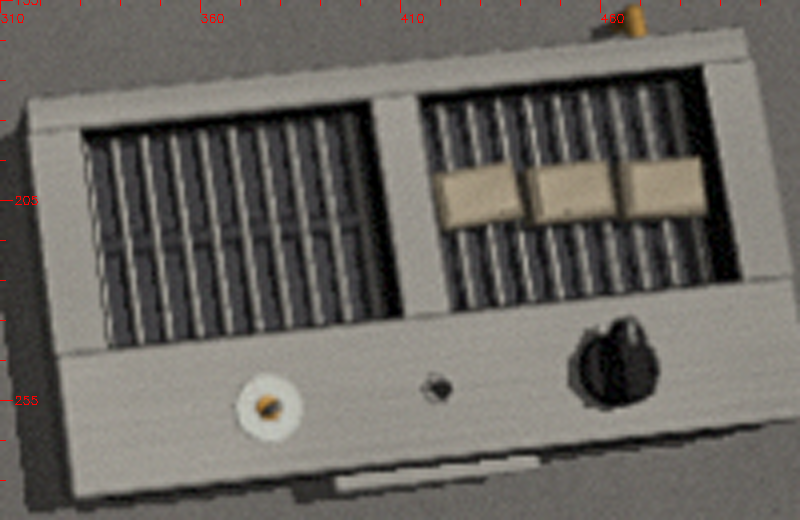

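View pics/s1.png

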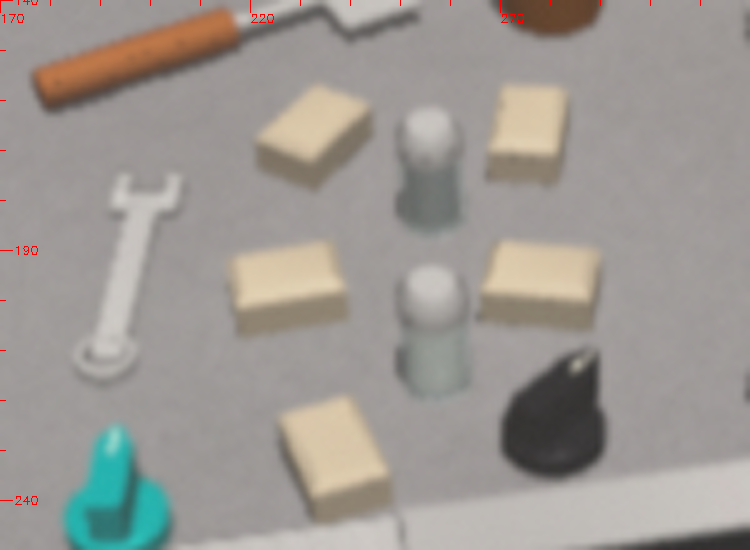

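View pics/s2.png

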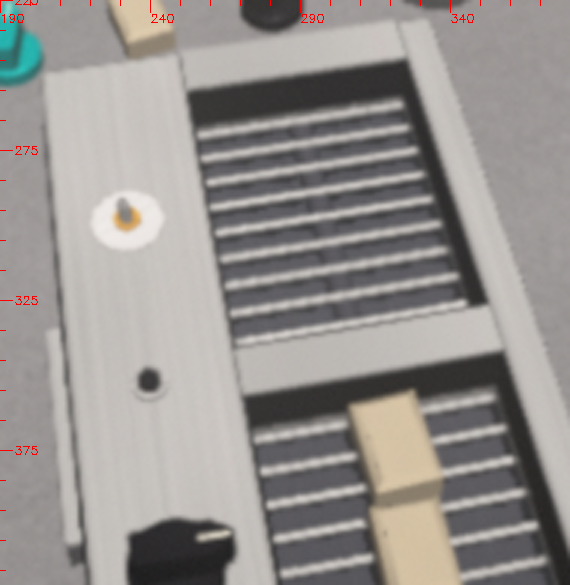

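```bash
cat > fit.py <<'E'
from h import *
from scipy.optimize import minimize
def box(x,y,a,z0=0):
    v=[]
    for h,ins in((0,0),(.023,0),(.028,.005)):
        for sx in(-1,1):
            for sy in(-1,1): v.append([sx*(.028-ins),sy*(.019-ins),h+z0])
    v=np.array(v); c,s=np.cos(a),np.sin(a)
    return np.c_[x+c*v[:,0]-s*v[:,1],y+s*v[:,0]+c*v[:,1],v[:,2]]
def mask(s):
    hsv=cv2.cvtColor(s["color"],cv2.COLOR_RGB2HSV)
    m=((hsv[:,:,1]>45)&(hsv[:,:,0]>10)&(hsv[:,:,0]<32)&(hsv[:,:,2]>70)).astype(np.uint8)
    return m
def sil(s,P,k=8):
    q=pj(s,P); lo=np.floor(q.min(0)).astype(int)-6; hi=np.ceil(q.max(0)).astype(int)+7
    return q,lo,hi
E
python3 - <<'E'
from fit import *
T=cam("top");S=cam("side")
for s,n in((T,"top"),(S,"side")):
    s["m"]=mask(s); cv2.imwrite(f"pics/m_{n}.png",s["m"]*255)
def cost(p):
    c=0
    for s in(T,S):
        P=box(*p); q=pj(s,P); cen=q.mean(0); lo=(cen-22).astype(int)
        k=4; hull=cv2.convexHull(((q-lo+.5)*k*16).astype(np.int32).reshape(-1,1,2))
        im=np.zeros((44*k,44*k),np.uint8); cv2.fillConvexPoly(im,hull,1,shift=4)
        im=cv2.resize(im.astype(np.float32),(44,44),interpolation=cv2.INTER_AREA)
        mm=s["m"][lo[1]:lo[1]+44,lo[0]:lo[0]+44].astype(np.float32)
        n,lab=cv2.connectedComponents(s["m"][lo[1]:lo[1]+44,lo[0]:lo[0]+44])
        l=lab[19:26,19:26].max(); mm=(lab==l)*(l>0)*1.
        c+=np.abs(im-mm).sum()
    return c
ini=[(197,221),(240,222),(192,262),(235,267),(279,258)]
for px in ini:
    b=bp(T,[px],.02)[0]; best=None
    for a in np.arange(0,np.pi,np.pi/8):
        r=minimize(cost,[b[0],b[1],a],method="Nelder-Mead",options=dict(initial_simplex=[[b[0],b[1],a],[b[0]+.006,b[1],a],[b[0],b[1]+.006,a],[b[0],b[1],a+.3]]))
        if best is None or r.fun<best.fun: best=r
    print(px,np.round(best.x[:2],4),np.degrees(best.x[2])%180,best.fun, np.hypot(*best.x[:2]))
def sh(n,p,z): 
    for q,w in zip(p,bp(T,p,z)): print(n,q,np.round(w,4),np.hypot(w[0],w[1]).round(3))
sh("deck",[(317,180),(497,162.5),(329.5,279),(511,258)],.1)
sh("stem",[(378.5,255.7)],.122)
sh("knobdisc",[(273.5,222)],.014); sh("salt/pep tops",[(211,237.5),(256.5,238.5)],.06)
E
```

```text
(197, 221) [0.5728 0.3035] 78.34828870538426 110.8125 0.6482328057883917
(240, 222) [0.5687 0.18  ] 167.9969946692023 117.25 0.5964685300132274
(192, 262) [0.4574 0.3149] 53.01135569867111 112.875 0.5552674129779389
(235, 267) [0.4405 0.1918] 7.558863475664365 98.8125 0.48044370354954025
(279, 258) [0.4624 0.0693] 106.19913728313865 108.625 0.4676005177492657
deck (317, 180) [ 0.665 -0.038  0.1  ] 0.666
deck (497, 162.5) [ 0.7049 -0.5347  0.1   ] 0.885
deck (329.5, 279) [ 0.3993 -0.0614  0.1   ] 0.404
deck (511, 258) [ 0.4432 -0.5451  0.1   ] 0.703
stem (378.5, 255.7) [ 0.4556 -0.1882  0.122 ] 0.493
knobdisc (273.5, 222) [0.5654 0.0824 0.014 ] 0.571
salt/pep tops (211, 237.5) [0.5189 0.2539 0.06  ] 0.578
salt/pep tops (256.5, 238.5) [0.5138 0.1294 0.06  ] 0.53
```

View pics/m_top.png

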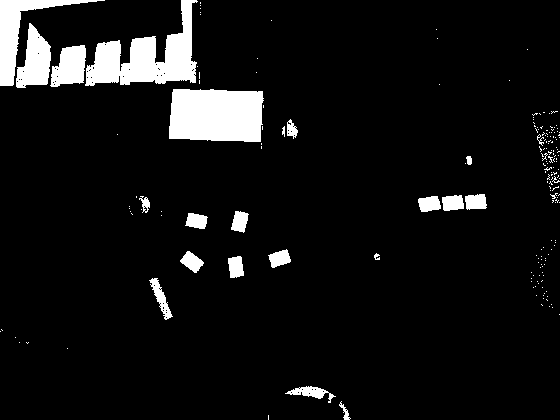

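```bash
cat >> h.py <<'E'
def plan(x,y,z,phi):
    """rows for TCP at x,y,z (m), tool down, jaw axis at phi deg (mod 180, nearest)"""
    o,R=tool(); M=R.as_matrix()
    cur=np.degrees(np.arctan2(M[1,1],M[0,1]))
    best=None
    for k in(0,180):
        d=(phi+k-cur+180)%360-180
        a=np.radians(cur+d); ty=np.array([np.cos(a),np.sin(a),0]); tx=np.array([0,0,-1.]); 
        Rt=np.c_[tx,ty,np.cross(tx,ty)]
        rv=np.degrees(Ro.from_matrix(M.T@Rt).as_rotvec())
        sh=1000*M.T@(np.array([x,y,z])-o["tool_pos"])
        print("shift",sh.round(1),"turn",rv.round(1),"n>=",max(np.linalg.norm(sh)/62.5,np.linalg.norm(rv)/10.7).round(1))
    print("cur jaw",cur.round(2),"joints",o["joint_pos"].round(1),"pos",o["tool_pos"].round(4),"F",o["force"].round(1),"open",round(o["opening"],4),"t",o["clock"])
E
python3 - <<'E'
from h import *
s=cam("top")
print(bp(s,[(330.5,187.5),(337,241.25),(402.5,180),(410.5,234.25)],.1).round(4))
plan(.44,.07,.17,16.2)
E
```

```text
[[ 0.6434 -0.0737  0.1   ]
 [ 0.4976 -0.0851  0.1   ]
 [ 0.6604 -0.27    0.1   ]
 [ 0.5122 -0.2813  0.1   ]]
shift [  56.6  445.6 -382. ] turn [-128.1    0.    -0. ] n>= 12.0
shift [  56.6  445.6 -382. ] turn [51.9 -0.  -0. ] n>= 9.4
cur jaw -111.93 joints [ 84.6  20.6   0.7  -0.  -70.1 -16.5] pos [0.2521 0.6261 0.2264] F [ 0.3 -0.5 -0.5] open 0.0875 t 0.4
```

Call:
carry_out(series=[[[56,445,-382,52,0,0],[56,445,-382,52,0,0],[56,445,-382,52,0,0],[56,445,-382,52,0,0],[56,445,-382,52,0,0],[56,445,-382,52,0,0],[56,445,-382,52,0,0],[56,445,-382,52,0,0],[56,445,-382,52,0,0],[56,445,-382,52,0,0]]], hand=-0.4)

```text
clock: 1.65
tool_pos: [0.4404, 0.068, 0.1705]
orientation: [-87.9, 90.0, 18.0]
force: [-0.1, 1.0, -0.1]
opening: 0.0613
```

```bash
python3 - <<'E'
from h import *
plan(.44,.07,.17,16.2)
w=cam("wrist","w1"); print(w["eye"],w["attitude"])
E
```

```text
shift [ 0.5 -0.1  2.1] turn [179.7   0.   -0. ] n>= 16.8
shift [ 0.5 -0.1  2.1] turn [-0.3  0.   0. ] n>= 0.0
cur jaw -164.07 joints [ 34.3   1.2 -31.7   0.  -57.1 -18.3] pos [0.4404 0.068  0.1705] F [-0.1  1.  -0.1] open 0.0613 t 1.65
[ 0.46049752 -0.00263054  0.32813035] [ 1.64077550e+02 -3.94964876e-02 -1.64100434e+02]
```

View pics/w1.png

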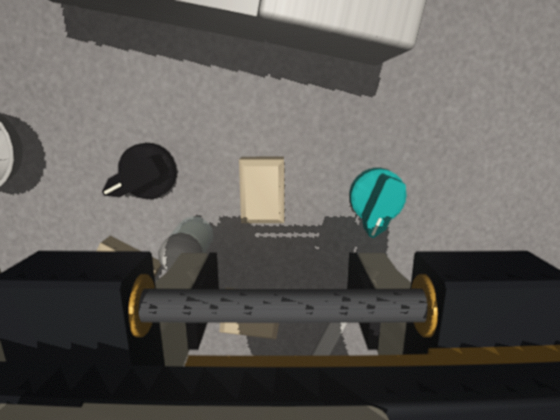

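```bash
python3 - <<'E'
from fit import *
w=cam("wrist")
crop(w,90,130,210,110,3,"w1c")
for v in [(.4624,.0693,np.radians(106.2))]:
    print(pj(w,box(*v)).round(0).tolist())
E
```

```text
[[237.0, 157.0], [279.0, 157.0], [239.0, 217.0], [280.0, 217.0], [233.0, 161.0], [279.0, 161.0], [236.0, 225.0], [279.0, 224.0], [239.0, 168.0], [273.0, 167.0], [241.0, 221.0], [273.0, 221.0]]
```

View pics/w1c.png

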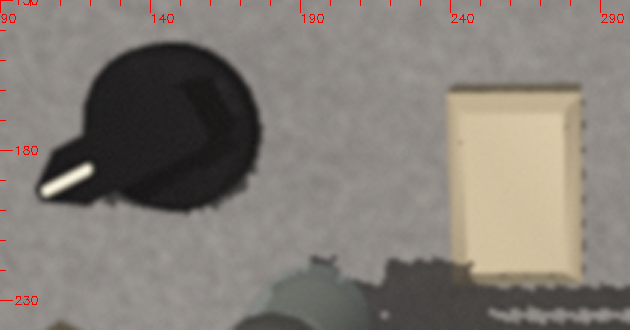

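```bash
python3 - <<'E'
from fit import *
w=cam("wrist")
q=bp(w,[(239,161),(283.7,161),(283.7,224),(239,224)],.023); print(q.round(4),q.mean(0).round(4)); 
print(np.linalg.norm(q[0]-q[1]),np.linalg.norm(q[1]-q[2]), np.degrees(np.arctan2(*(q[0]-q[3])[1::-1])),np.degrees(np.arctan2(*(q[1]-q[2])[1::-1])))
L=bp(w,[(104.3,193.7),(120.7,186)],.038); d=L[0]-L[1]; print("line",L.round(4),np.degrees(np.arctan2(d[1],d[0])))
# disc silhouettes: left 118 right 176.5 top 144 bottom 200
print(bp(w,[(147,171.5)],.010))
m=q.mean(0); plan(m[0],m[1],.003,16.2)
E
```

```text
[[0.4839 0.048  0.023 ]
 [0.4478 0.0378 0.023 ]
 [0.4327 0.0911 0.023 ]
 [0.4704 0.1018 0.023 ]] [0.4587 0.0697 0.023 ]
0.03745745341661548 0.05534626595581036 -75.9972116272922 -74.11123526479824
line [[0.5838 0.1018 0.038 ]
 [0.5714 0.0916 0.038 ]] 39.522280046388325
[[0.56133954 0.08121156 0.01      ]]
shift [167.5 -17.7  -4.8] turn [179.7  -0.   -0. ] n>= 16.8
shift [167.5 -17.7  -4.8] turn [-0.3  0.  -0. ] n>= 2.7
cur jaw -164.1 joints [ 34.4   1.3 -31.6  -0.  -57.1 -18.5] pos [0.4404 0.0694 0.1705] F [-0.1  0.1 -0.3] open 0.0614 t 1.8
```

Call:
carry_out(series=[[[60,-18,-5,1,0,0],[110,-18,-5,1,0,0],[145,-18,-5,1,0,0],[160,-18,-5,1,0,0],[167,-18,-5,1,0,0],[167,-18,-5,1,0,0]]])

```text
clock: 2.55
tool_pos: [0.459, 0.0715, 0.0037]
orientation: [-175.3, 90.0, -70.2]
force: [0.9, -0.2, 1.2]
opening: 0.0615
```

Call:
carry_out(series=[[[0,0,0,0,0,0],[0,0,0,0,0,0],[0,0,0,0,0,0],[0,0,0,0,0,0]]], hand=1)

```text
clock: 3.05
tool_pos: [0.4591, 0.0709, 0.0041]
orientation: [-74.5, 90.0, 30.6]
force: [-2.9, 1.7, 5.8]
opening: 0.0377
```

```bash
python3 - <<'E'
from h import *
c=np.array([.5774,-.1775]);a=np.radians(4.7)
for y in(-.062,0,.062): print(c+np.array([-np.sin(a),np.cos(a)])*y)
plan(.54,-.12,.19,4.7)
E
```

```text
[ 0.58248019 -0.23929152]
[ 0.5774 -0.1775]
[ 0.57231981 -0.11570848]
shift [-186.   -28.6 -205.3] turn [-169.6   -0.     0. ] n>= 15.9
shift [-186.   -28.6 -205.3] turn [10.4  0.   0. ] n>= 4.5
cur jaw -164.93 joints [ 33.2  17.  -40.8   0.  -32.2 -18.1] pos [0.4591 0.0709 0.0041] F [-2.9  1.7  5.8] open 0.0377 t 3.05
```

```bash
python3 - <<'E'
from h import *
plan(.57,-.07,.2,4.7)
E
```

```text
shift [-195.9  -70.6 -164.9] turn [-169.6   -0.     0. ] n>= 15.9
shift [-195.9  -70.6 -164.9] turn [10.4  0.   0. ] n>= 4.2
cur jaw -164.93 joints [ 33.2  17.  -40.8   0.  -32.2 -18.1] pos [0.4591 0.0709 0.0041] F [-2.9  1.7  5.8] open 0.0377 t 3.05
```

Call:
carry_out(series=[[[-50,0,0,0,0,0],[-110,0,0,0,0,0],[-150,-20,-40,4,0,0],[-196,-40,-80,10,0,0],[-196,-71,-125,10,0,0],[-196,-71,-165,10.4,0,0],[-196,-71,-165,10.4,0,0],[-196,-71,-165,10.4,0,0]]])

```text
clock: 4.05
tool_pos: [0.5699, -0.0702, 0.1991]
orientation: [77.1, 89.9, 171.7]
force: [0.5, 0.6, -0.8]
opening: 0.0375
```

```bash
python3 - <<'E'
from h import *
w=cam("wrist","w2")
plan(.57,-.07,.2,4.7)
E
```

```text
shift [-0.7 -0.  -0.2] turn [180.  -0.  -0.] n>= 16.8
shift [-0.7 -0.  -0.2] turn [-0.  0. -0.] n>= 0.0
cur jaw -175.33 joints [ 12.5  12.3 -14.6  -0.  -63.2  -7.9] pos [ 0.57   -0.0698  0.1993] F [ 0.2 -0.1 -0.8] open 0.0374 t 4.1
```

View pics/w2.png

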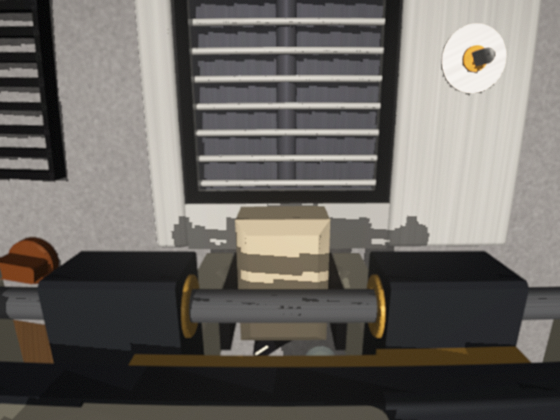

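```bash
python3 - <<'E'
from h import *
w=cam("wrist")
crop(w,160,150,260,100,3,"w2c"); crop(w,430,10,90,100,6,"w2s")
q=bp(w,[(184,204),(390,204),(174,0),(403,0)],.1);print(q.round(4))
E
```

```text
[[ 0.642  -0.0706  0.1   ]
 [ 0.4918 -0.0828  0.1   ]
 [ 0.6506 -0.2058  0.1   ]
 [ 0.5039 -0.2179  0.1   ]]
```

View pics/w2c.png

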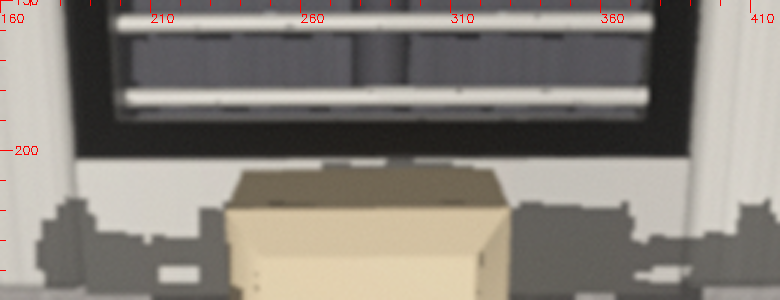

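View pics/w2s.png

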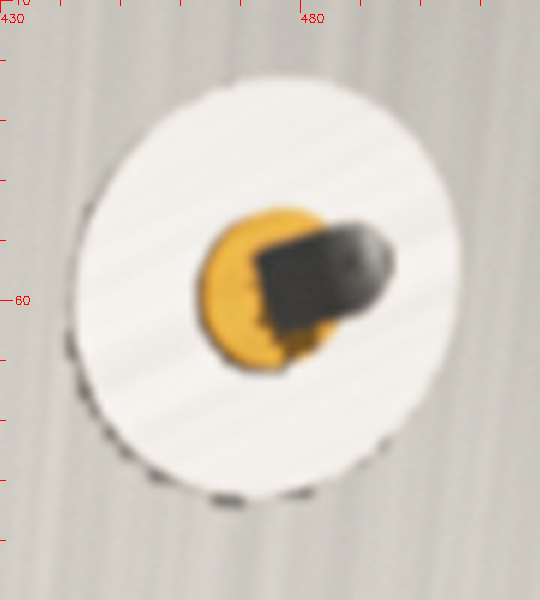

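```bash
python3 - <<'E'
from h import *
plan(.5802,-.2402,.067,4.64)
E
```

```text
shift [ 132.5    3.9 -171. ] turn [-179.9    0.     0. ] n>= 16.8
shift [ 132.5    3.9 -171. ] turn [ 0.1  0.  -0. ] n>= 3.5
cur jaw -175.3 joints [ 12.6  12.2 -14.6  -0.  -63.2  -7.8] pos [ 0.57   -0.0695  0.1995] F [ 0.2 -0.9 -0.8] open 0.0378 t 4.15
```

Call:
carry_out(series=[[[0,4,-60,0,0,0],[0,4,-120,0,0,0],[20,4,-171,0,0,0],[75,4,-171,0,0,0],[110,4,-171,0,0,0],[125,4,-171,0,0,0],[129,4,-171,0,0,0],[132,4,-171,0,0,0],[132,4,-171,0,0,0]]])

```text
clock: 5.28
tool_pos: [0.5811, -0.2406, 0.0688]
orientation: [-102.6, 89.9, -7.9]
force: [-0.7, -0.5, -0.7]
opening: 0.0376
```

Call:
carry_out(series=[[[0,0,0,0,0,0],[0,0,0,0,0,0],[0,0,0,0,0,0]]], hand=-0.4)

```text
clock: 5.65
tool_pos: [0.5805, -0.2409, 0.0679]
orientation: [-103.4, 90.0, -8.8]
force: [0.5, -0.2, -0.4]
opening: 0.0592
```

```bash
python3 - <<'E'
from h import *
plan(.5,.165,.17,97)
E
```

```text
shift [-102.1   47.2  411.1] turn [87.7  0.   0. ] n>= 8.2
shift [-102.1   47.2  411.1] turn [-92.3  -0.    0. ] n>= 8.6
cur jaw -175.34 joints [ -4.8  24.2 -16.4   0.  -49.4   9.4] pos [ 0.5805 -0.2409  0.0679] F [ 0.5 -0.2 -0.4] open 0.0592 t 5.65
```

```bash
python3 - <<'E'
from h import *
plan(.425,.188,.17,97.6)
E
```

```text
shift [-102.2  120.1  440.1] turn [87.1  0.   0. ] n>= 8.1
shift [-102.2  120.1  440.1] turn [-92.9  -0.    0. ] n>= 8.7
cur jaw -175.34 joints [ -4.8  24.2 -16.4   0.  -49.4   9.4] pos [ 0.5805 -0.2409  0.0679] F [ 0.5 -0.2 -0.4] open 0.0592 t 5.65
```

Call:
carry_out(series=[[[-50,0,0,0,0,0],[-110,0,0,0,0,0],[-120,20,55,-10,0,0],[-120,40,115,-20,0,0],[-120,120,440,-93,0,0],[-110,120,440,-93,0,0],[-102,120,440,-93,0,0],[-102,120,440,-93,0,0],[-102,120,440,-93,0,0],[-102,120,440,-93,0,0]]])

```text
clock: 6.9
tool_pos: [0.4239, 0.1906, 0.1698]
orientation: [-130.9, 89.9, 48.8]
force: [0.1, -0.7, 0.7]
opening: 0.0613
```

```bash
python3 - <<'E'
from h import *
plan(.425,.188,.17,97.6)
E
```

```text
shift [-0.2  2.6 -1.1] turn [1.721e+02 1.000e-01 1.000e-01] n>= 16.1
shift [-0.2  2.6 -1.1] turn [-7.9 -0.   0. ] n>= 0.7
cur jaw -90.35 joints [ 48.6   3.2 -29.7  -0.  -57.1  41.1] pos [0.4239 0.1906 0.1698] F [ 0.1 -0.7  0.7] open 0.0613 t 6.9
```

```bash
python3 - <<'E'
from h import *
w=cam("wrist","w3"); 
E
```

```text
(no output)
```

View pics/w3.png

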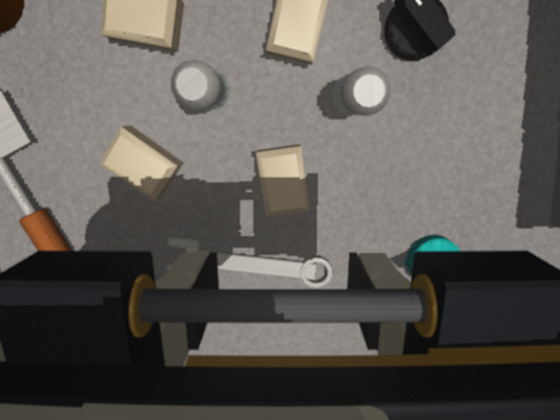

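```bash
python3 - <<'E'
from h import *
w=cam("wrist"); crop(w,240,130,90,100,6,"w3a"); crop(w,240,0,220,120,3,"w3b")
E
```

```text
(no output)
```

View pics/w3a.png

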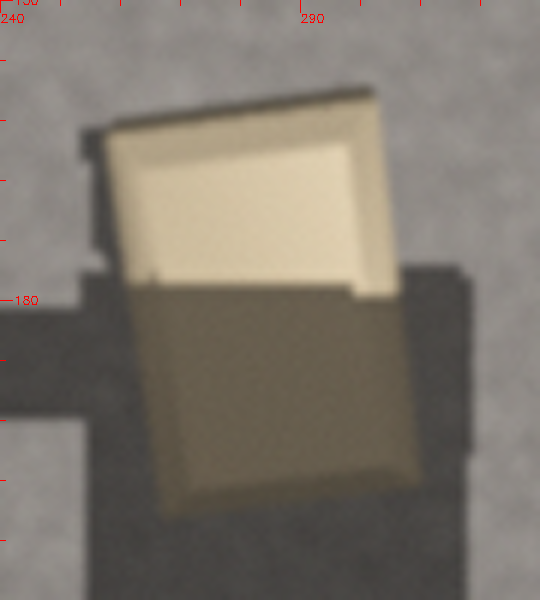

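View pics/w3b.png

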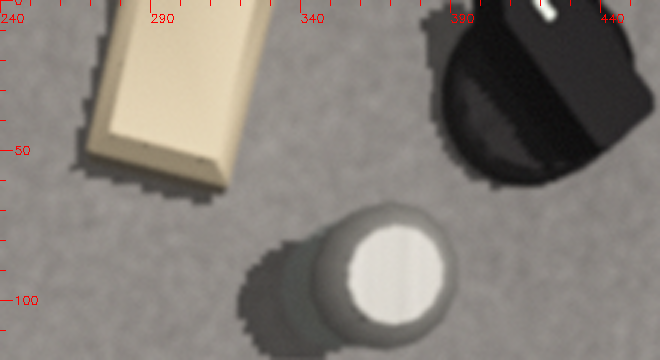

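```bash
cat >> h.py <<'E'
def brick(w,px,z=.023):
    q=bp(w,px,z)[:,:2]; m=q.mean(0); a=q[0]+q[1]-q[2]-q[3]; b=q[1]+q[2]-q[0]-q[3]
    an=lambda v:np.degrees(np.arctan2(v[1],v[0])).round(1)
    print("centre",m.round(4),"len",np.linalg.norm(a/2).round(4),an(a),"wid",np.linalg.norm(b/2).round(4),an(b))
    return m
E
python3 - <<'E'
from h import *
w=cam("wrist"); m=brick(w,[(257.8,152.2),(302.8,146.3),(310.7,210.7),(267.5,215.8)])
plan(m[0],m[1],.0035,97.6)
E
```

```text
centre [0.4381 0.1888] len 0.0557 7.3 wid 0.0377 -83.2
shift [ 1.662e+02  1.000e-01 -1.350e+01] turn [171.6   0.    0. ] n>= 16.0
shift [ 1.662e+02  1.000e-01 -1.350e+01] turn [-8.4 -0.   0. ] n>= 2.7
cur jaw -90.76 joints [ 48.4   3.2 -29.7   0.  -57.1  40.9] pos [0.4245 0.189  0.1697] F [ 0.  -0.1 -0.4] open 0.0613 t 7.05
```

Call:
carry_out(series=[[[60,0,-13.5,-8,0,0],[115,0,-13.5,-8,0,0],[148,0,-13.5,-8,0,0],[161,0,-13.5,-8,0,0],[166,0,-13.5,-8,0,0],[166,0,-13.5,-8,0,0]]])

```text
clock: 7.8
tool_pos: [0.4391, 0.1881, 0.0044]
orientation: [-145.7, 89.9, 41.4]
force: [-0.6, 0.3, 0.2]
opening: 0.0615
```

Call:
carry_out(series=[[[0,0,0,0,0,0],[0,0,0,0,0,0],[0,0,0,0,0,0]]], hand=1)

```text
clock: 8.18
tool_pos: [0.4389, 0.1884, 0.0042]
orientation: [-141.8, 89.9, 45.3]
force: [-0.9, 0.6, 6.0]
opening: 0.0376
```

```bash
python3 - <<'E'
from h import *
plan(.575,-.1764,.2,4.64)
E
```

```text
shift [-196.1  378.7  -90. ] turn [-87.5  -0.1  -0. ] n>= 8.2
shift [-196.1  378.7  -90. ] turn [92.5 -0.   0.1] n>= 8.6
cur jaw -82.86 joints [ 46.9  17.9 -39.2   0.  -32.8  50.2] pos [0.4389 0.1884 0.0042] F [-0.9  0.6  6. ] open 0.0376 t 8.175
```

Call:
carry_out(series=[[[-50,0,0,0,0,0],[-110,0,0,0,0,0],[-196,379,-90,92.5,0,0],[-196,379,-90,92.5,0,0],[-196,379,-90,92.5,0,0],[-196,379,-90,92.5,0,0],[-196,379,-90,92.5,0,0],[-196,379,-90,92.5,0,0],[-196,379,-90,92.5,0,0],[-196,379,-90,92.5,0,0]]])

```text
clock: 9.43
tool_pos: [0.5748, -0.1792, 0.1993]
orientation: [77.5, 90.0, 178.1]
force: [-0.5, 0.8, -1.8]
opening: 0.038
```

```bash
python3 - <<'E'
from h import *
w=cam("wrist","w4")
plan(.575,-.1764,.068,4.64)
E
```

```text
shift [131.   -1.1   1.7] turn [-1.745e+02  1.000e-01  0.000e+00] n>= 16.3
shift [131.   -1.1   1.7] turn [ 5.5  0.  -0.1] n>= 2.1
cur jaw -169.84 joints [  1.3  14.8 -11.2  -0.  -64.1   8.8] pos [ 0.5744 -0.1783  0.199 ] F [-0.6  0.1 -1.9] open 0.0376 t 9.475
```

View pics/w4.png

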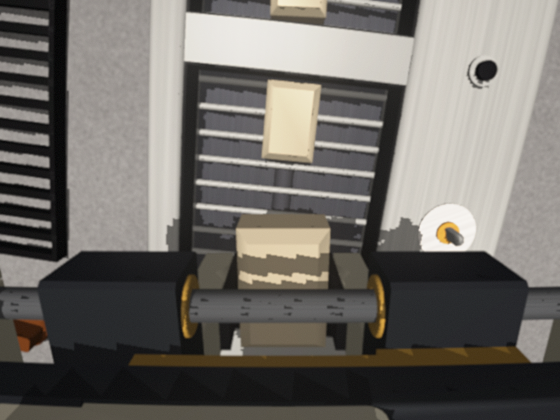

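```bash
python3 - <<'E'
from h import *
w=cam("wrist"); m=brick(w,[(269,81),(321,85),(314,162),(263,157)],.085)
a=np.radians(4.64);R=np.array([[np.cos(a),np.sin(a)],[-np.sin(a),np.cos(a)]])
print(R@(m-[.575,-.1764]))
plan(.575,-.1764,.068,4.64)
E
```

```text
centre [ 0.5788 -0.2427] len 0.0545 -84.5 wid 0.0376 -174.7
[-0.00162844 -0.06642265]
shift [131.   -1.1   1.1] turn [-1.737e+02  1.000e-01  0.000e+00] n>= 16.2
shift [131.   -1.1   1.1] turn [ 6.3  0.  -0.1] n>= 2.1
cur jaw -169.03 joints [  1.4  14.8 -11.2  -0.  -64.    9.6] pos [ 0.5742 -0.1777  0.199 ] F [ 0.6  0.4 -2.5] open 0.0378 t 9.525
```

Call:
carry_out(series=[[[40,-1,1,6.4,0,0],[85,-1,1,6.4,0,0],[115,-1,1,6.4,0,0],[125,-1,1,6.4,0,0],[129,-1,1,6.4,0,0],[131,-1,1,6.4,0,0],[131,-1,1,6.4,0,0]]])

```text
clock: 10.4
tool_pos: [0.5761, -0.176, 0.0696]
orientation: [-96.6, 89.9, -1.8]
force: [-0.7, -0.5, -1.0]
opening: 0.0379
```

Call:
carry_out(series=[[[0,0,0,0,0,0],[0,0,0,0,0,0],[0,0,0,0,0,0]]], hand=-0.4)

```text
clock: 10.78
tool_pos: [0.5757, -0.176, 0.0689]
orientation: [-99.5, 90.0, -4.7]
force: [0.1, 0.4, -0.2]
opening: 0.0594
```

```bash
python3 - <<'E'
from h import *
plan(.545,.18,.17,78)
E
```

```text
shift [-101.2    0.8  357.3] turn [106.8   0.    0. ] n>= 10.0
shift [-101.2    0.8  357.3] turn [-73.2  -0.    0. ] n>= 6.8
cur jaw -175.21 joints [  1.6  22.  -19.9   0.  -48.1   3.2] pos [ 0.5757 -0.176   0.0689] F [ 0.1  0.4 -0.2] open 0.0594 t 10.775
```

Call:
carry_out(series=[[[-50,0,0,0,0,0],[-110,0,0,0,0,0],[-110,1,60,-10,0,0],[-105,1,357,-73,0,0],[-102,1,357,-73,0,0],[-102,1,357,-73,0,0],[-102,1,357,-73,0,0],[-102,1,357,-73,0,0],[-102,1,357,-73,0,0],[-102,1,357,-73,0,0]]])

```text
clock: 12.02
tool_pos: [0.5446, 0.1803, 0.1705]
orientation: [48.6, 90.0, -143.6]
force: [0.3, -0.7, 0.3]
opening: 0.0615
```

```bash
python3 - <<'E'
from h import *
w=cam("wrist","w5"); crop(w,180,120,180,120,4,"w5c")
E
```

```text
(no output)
```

View pics/w5.png

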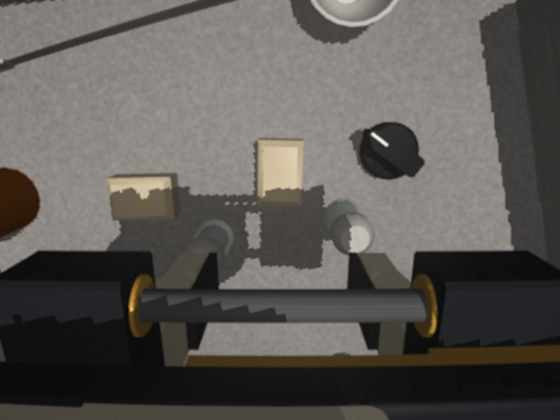

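View pics/w5c.png

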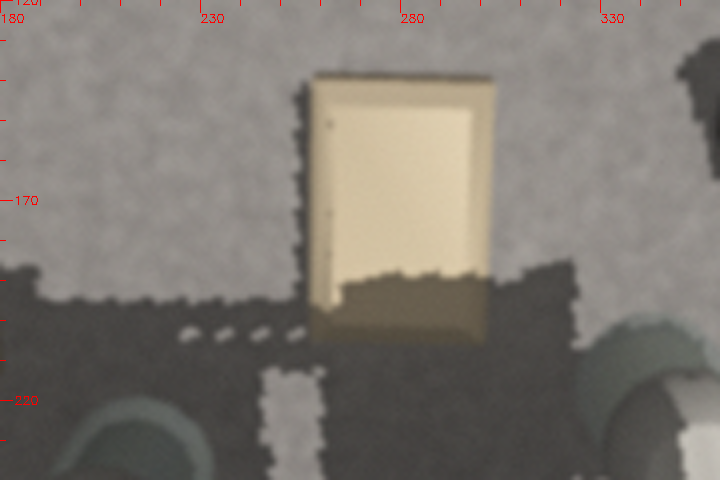

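```bash
python3 - <<'E'
from h import *
w=cam("wrist"); m=brick(w,[(258.5,140),(303.2,140),(301.5,205.7),(257.5,205.3)])
plan(m[0],m[1],.0035,78)
E
```

```text
centre [0.5654 0.1777] len 0.056 -13.7 wid 0.0375 -102.7
shift [167.1  -2.8 -20.6] turn [179.5  -0.   -0. ] n>= 16.8
shift [167.1  -2.8 -20.6] turn [-0.5  0.  -0. ] n>= 2.7
cur jaw -102.46 joints [ 37.8  13.5 -16.9   0.  -59.5  39.8] pos [0.5447 0.1794 0.1706] F [-0.4 -0.4  0.1] open 0.0615 t 12.125
```

Call:
carry_out(series=[[[60,-3,-20.5,0.5,0,0],[115,-3,-20.5,0.5,0,0],[148,-3,-20.5,0.5,0,0],[162,-3,-20.5,0.5,0,0],[167,-3,-20.5,0.5,0,0],[167,-3,-20.5,0.5,0,0]]])

```text
clock: 12.88
tool_pos: [0.5662, 0.1785, 0.0046]
orientation: [-137.7, 89.9, 29.6]
force: [0.1, 0.4, 0.2]
opening: 0.0615
```

Call:
carry_out(series=[[[0,0,0,0,0,0],[0,0,0,0,0,0],[0,0,0,0,0,0]]], hand=1)

```text
clock: 13.25
tool_pos: [0.5657, 0.1785, 0.0042]
orientation: [-133.5, 89.9, 33.8]
force: [-2.4, -0.4, 5.4]
opening: 0.0376
```

```bash
python3 - <<'E'
from h import *
a=np.radians(4.64); t=np.array([.575,-.1764])+np.array([-np.sin(a),np.cos(a)])*.065
print(t);plan(t[0],t[1],.2,4.64)
E
```

```text
[ 0.56974184 -0.11161303]
shift [-195.9  282.   -68. ] turn [-1.074e+02 -1.000e-01 -0.000e+00] n>= 10.0
shift [-195.9  282.   -68. ] turn [72.6 -0.   0.1] n>= 6.8
cur jaw -102.72 joints [ 36.4  26.1 -24.2   0.  -39.6  40.9] pos [0.5657 0.1785 0.0042] F [-2.4 -0.4  5.4] open 0.0376 t 13.25
```

Call:
carry_out(series=[[[-50,0,0,0,0,0],[-110,0,0,0,0,0],[-196,282,-68,72.6,0,0],[-196,282,-68,72.6,0,0],[-196,282,-68,72.6,0,0],[-196,282,-68,72.6,0,0],[-196,282,-68,72.6,0,0],[-196,282,-68,72.6,0,0],[-196,282,-68,72.6,0,0],[-196,282,-68,72.6,0,0]]])

```text
clock: 14.5
tool_pos: [0.5694, -0.1119, 0.1995]
orientation: [47.0, 90.0, 141.7]
force: [-0.2, -0.4, -1.3]
opening: 0.0375
```

```bash
python3 - <<'E'
from h import *
w=cam("wrist","w6"); m=None
crop(w,420,90,100,90,6,"w6s")
plan(.5697,-.1116,.068,4.64)
E
```

```text
shift [ 1.314e+02 -3.000e-01  1.000e-01] turn [-179.8    0.     0. ] n>= 16.8
shift [ 1.314e+02 -3.000e-01  1.000e-01] turn [ 0.2  0.  -0. ] n>= 2.1
cur jaw -175.14 joints [  8.2  12.8 -13.8  -0.  -63.4  -3.3] pos [ 0.5694 -0.1118  0.1994] F [ 0.1  0.4 -0.8] open 0.0379 t 14.55
```

View pics/w6.png

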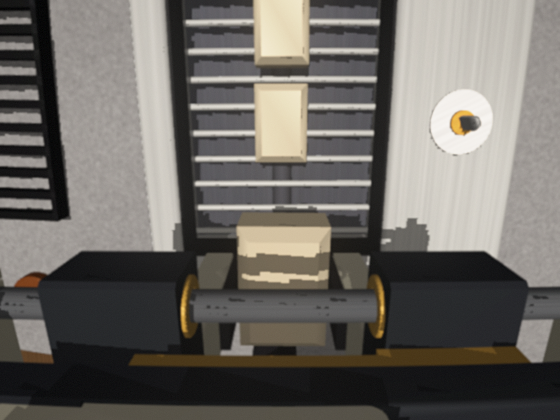

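View pics/w6s.png

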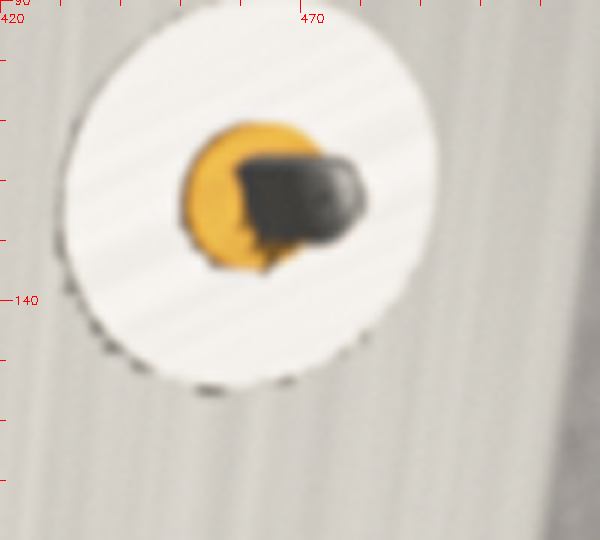

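Call:
carry_out(series=[[[45,0,0,0,0,0],[90,0,0,0,0,0],[117,0,0,0,0,0],[126,0,0,0,0,0],[129,0,0,0,0,0],[131,0,0,0,0,0],[131,0,0,0,0,0]]])

```text
clock: 15.42
tool_pos: [0.5703, -0.1117, 0.0695]
orientation: [-88.9, 89.9, 5.8]
force: [-0.4, 0.0, -1.5]
opening: 0.038
```

Call:
carry_out(series=[[[0,0,0,0,0,0],[0,0,0,0,0,0],[0,0,0,0,0,0]]], hand=-0.4)

```text
clock: 15.8
tool_pos: [0.5698, -0.1118, 0.0688]
orientation: [-94.4, 90.0, 0.2]
force: [-0.3, -0.7, -1.3]
opening: 0.0596
```

```bash
python3 - <<'E'
from h import *
plan(.49,-.1,.2,4.64)
E
```

```text
shift [-131.2   78.6   18.2] turn [-180.   -0.   -0.] n>= 16.8
shift [-131.2   78.6   18.2] turn [ 0. -0.  0.] n>= 2.5
cur jaw -175.31 joints [  8.2  20.3 -22.7   0.  -47.   -3.5] pos [ 0.5698 -0.1118  0.0688] F [-0.3 -0.7 -1.3] open 0.0596 t 15.8
```

```bash
python3 - <<'E'
from h import *
plan(.446,-.116,.165,4.64)
E
```

```text
shift [-96.2 123.7   5.9] turn [-180.   -0.   -0.] n>= 16.8
shift [-96.2 123.7   5.9] turn [ 0. -0.  0.] n>= 2.5
cur jaw -175.31 joints [  8.2  20.3 -22.7   0.  -47.   -3.5] pos [ 0.5698 -0.1118  0.0688] F [-0.3 -0.7 -1.3] open 0.0596 t 15.8
```

Call:
carry_out(series=[[[-50,0,0,0,0,0],[-90,0,0,0,0,0],[-96,50,3,0,0,0],[-96,100,6,0,0,0],[-96,124,6,0,0,0],[-96,124,6,0,0,0],[-96,124,6,0,0,0]]])

```text
clock: 16.68
tool_pos: [0.4464, -0.1158, 0.165]
orientation: [-95.4, 89.9, -0.7]
force: [0.7, 0.4, 0.2]
opening: 0.0615
```

```bash
python3 - <<'E'
from h import *
w=cam("wrist","w7"); crop(w,240,60,90,80,8,"w7s")
o=get_obs();print(o["tool_pos"],w["eye"],w["attitude"])
s=cam("side","s7"); crop(s,200,220,190,190,3,"s7c")
E
```

```text
[ 0.44650452 -0.11582418  0.16475574] [ 0.45211775 -0.18902139  0.32261327] [ 1.64094959e+02  1.34826150e-02 -1.75333647e+02]
```

View pics/w7.png

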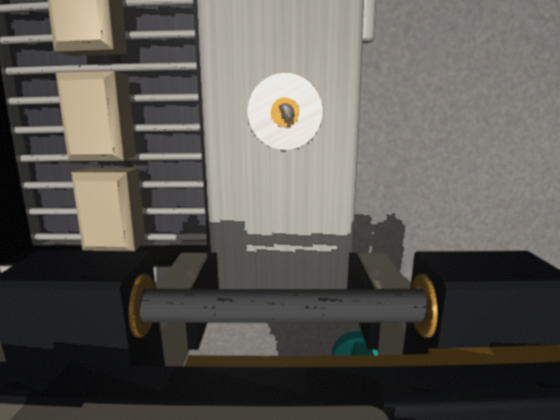

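View pics/w7s.png

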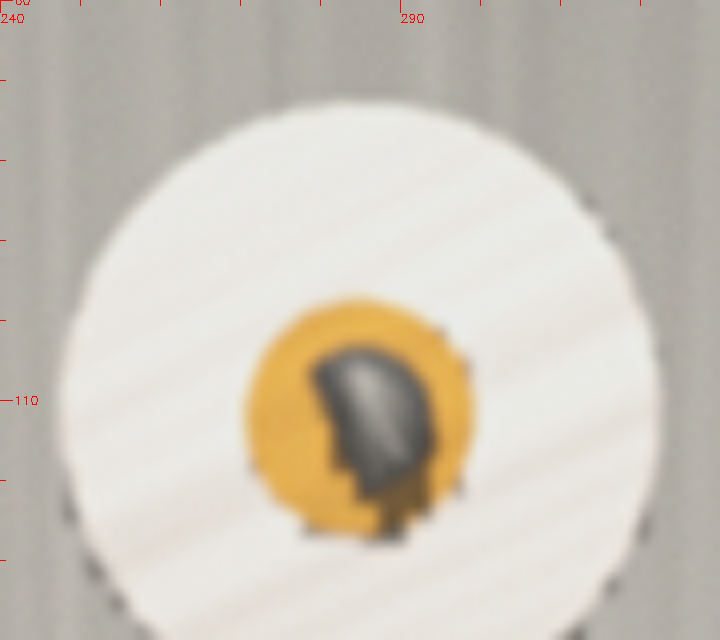

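View pics/s7c.png

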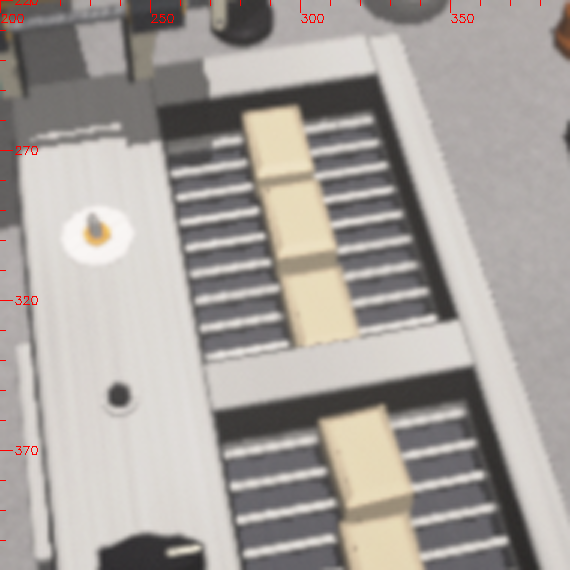

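```bash
python3 - <<'E'
from h import *
w=cam("wrist")
def d(pa,pb,ez,z):
    s=dict(w); s["eye"]=np.array([0,0,ez]); q=bp(s,[pa,pb],z); v=q[0]-q[1]
    # normal toward +x
    n=np.array([-v[1],v[0]]); n=n*np.sign(n[0]); return np.degrees(np.arctan2(n[1],n[0])).round(1), (np.linalg.norm(v)*1000).round(1)
for z in(.1,.118):
  print(d((472.5,52.5),(477.2,65),.357,z),d((460,117.5),(463,130),.357,z),d((240+313/8,60+370/8),(240+362/8,60+500/8),.3226,z))
print("washer/orange",bp(w,[(285,112),(285,112.25)],.1))
c=w["color"][95:130,268:305,::-1]
c=cv2.resize(c,None,fx=16,fy=16,interpolation=cv2.INTER_CUBIC); c=np.clip(c.astype(float)*1.6,0,255).astype(np.uint8)
cv2.imwrite("pics/w7z.png",c)
E
```

```text
(np.float64(32.8), np.float64(8.9)) (np.float64(25.2), np.float64(9.1)) (np.float64(25.8), np.float64(10.0))
(np.float64(32.8), np.float64(8.3)) (np.float64(25.2), np.float64(8.4)) (np.float64(25.8), np.float64(9.2))
washer/orange [[ 0.45058031 -0.187513    0.1       ]
 [ 0.45056843 -0.18737009  0.1       ]]
```

View pics/w7z.png

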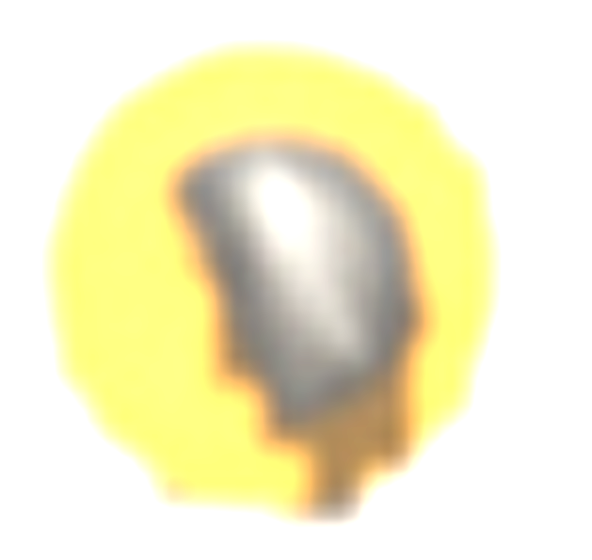

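```bash
python3 - <<'E'
from h import *
w=cam("wrist")
q=bp(w,[(268+180/16,95+190/16),(268+285/16,95+430/16)],.11);v=q[0]-q[1];print(q.round(4),np.linalg.norm(v),np.degrees(np.arctan2(-v[0]*-1,-v[1]*-1)), np.degrees(np.arctan2(v[0],-v[1])))
plan(.575,.093,.17,129.5)
E
```

```text
[[ 0.454  -0.1901  0.11  ]
 [ 0.4496 -0.1822  0.11  ]] 0.009027296607695927 151.1444017598906 28.85559824010939
shift [  -5.8 -145.4  197.6] turn [55.2 -0.  -0. ] n>= 5.2
shift [  -5.8 -145.4  197.6] turn [-124.8    0.    -0. ] n>= 11.7
cur jaw -175.32 joints [ 10.    3.2 -30.5   0.  -56.3  -5.4] pos [ 0.4462 -0.1158  0.1643] F [ 0.1 -0.  -0. ] open 0.0612 t 16.875
```

Call:
carry_out(series=[[[-6,-145,198,55,0,0],[-6,-145,198,55,0,0],[-6,-145,198,55,0,0],[-6,-145,198,55,0,0],[-6,-145,198,55,0,0],[-6,-145,198,55,0,0],[-6,-145,198,55,0,0]]], hand=0.2)

```text
clock: 17.75
tool_pos: [0.5738, 0.0928, 0.1703]
orientation: [170.6, 90.0, -149.6]
force: [-0.6, -0.7, 0.3]
opening: 0.0354
```

```bash
python3 - <<'E'
from h import *
w=cam("wrist","w8"); crop(w,230,120,130,110,6,"w8c")
E
```

```text
(no output)
```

View pics/w8.png

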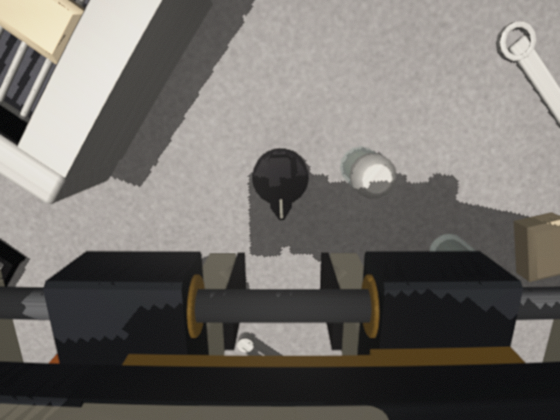

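View pics/w8c.png

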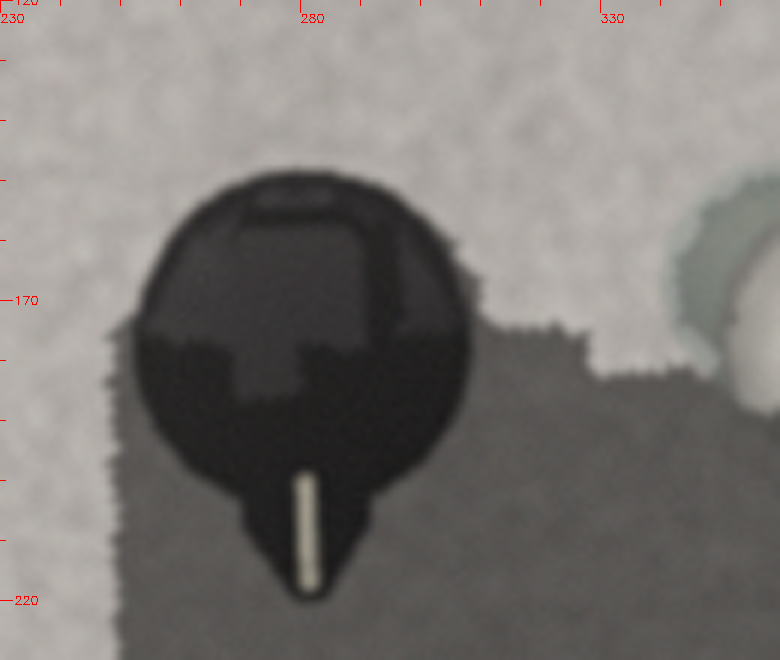

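```bash
python3 - <<'E'
from h import *
w=cam("wrist")
L=bp(w,[(281.8,219.5),(280.8,199.2)],.038); d=(L[0]-L[1])[:2]; an=np.arctan2(d[1],d[0]); print(L,np.degrees(an))
print("disc edges mid",bp(w,[(252.7,175.8),(308.2,175.8),(280.4,175.8)],.012).round(4))
u=d/np.linalg.norm(d)
print("centre from nose", L[0][:2]-.031*u)
n=bp(w,[(280.4,175.8)],.012)[0]; dd=L[0]-n;print("dir nose-centre",np.degrees(np.arctan2(dd[1],dd[0])),np.linalg.norm(dd[:2]))
plan(n[0],n[1],.017,129)
E
```

```text
[[0.58512747 0.10204871 0.038     ]
 [0.57229303 0.09030492 0.038     ]] 42.45919530685925
disc edges mid [[0.5768 0.0618 0.012 ]
 [0.5456 0.0993 0.012 ]
 [0.5612 0.0805 0.012 ]]
centre from nose [0.56225697 0.0811217 ]
dir nose-centre 41.99074043429822 0.03216780091148664
shift [153.7  -1.2 -17.4] turn [0.8 0.  0. ] n>= 2.5
shift [153.7  -1.2 -17.4] turn [-179.2   -0.     0. ] n>= 16.7
cur jaw 129.79 joints [ 28.4  14.2 -16.    0.  -59.8 -78.7] pos [0.5738 0.0926 0.1707] F [-0.3 -0.3 -0.2] open 0.0351 t 17.85
```

Call:
carry_out(series=[[[60,-1,-17,-2.3,0,0],[100,-1,-17,-2.3,0,0],[130,-1,-17,-2.3,0,0],[146,-1,-17,-2.3,0,0],[153,-1,-17,-2.3,0,0],[153,-1,-17,-2.3,0,0]]])

```text
clock: 18.6
tool_pos: [0.5619, 0.0817, 0.018]
orientation: [-27.8, 90.0, 14.2]
force: [-0.4, 1.1, 0.2]
opening: 0.035
```

Call:
carry_out(series=[[[0,0,0,0,0,0],[0,0,0,0,0,0],[0,0,0,0,0,0],[0,0,0,0,0,0]]], hand=1)

```text
clock: 19.1
tool_pos: [0.5621, 0.0819, 0.0184]
orientation: [-22.7, 89.9, 19.3]
force: [-0.9, 0.8, 6.2]
opening: 0.0178
```

```bash
python3 - <<'E'
from h import *
s=cam("side"); crop(s,230,170,100,90,7,"s8c")
# hover for viewing stem
a=np.radians(117.5); z=np.array([np.sin(a),-np.cos(a)]); t=np.array([.4504,-.1873])+.073*z; print(t)
plan(t[0],t[1],.19,117.5)
E
```

```text
[ 0.51515179 -0.15359235]
shift [-171.8 -143.7 -192.2] turn [14.5  0.1  0. ] n>= 4.7
shift [-171.8 -143.7 -192.2] turn [-1.655e+02 -0.000e+00  1.000e-01] n>= 15.5
cur jaw 132.0 joints [ 28.   23.2 -26.9   0.  -39.8 -76. ] pos [0.562  0.0819 0.0184] F [-1.   0.3  6.7] open 0.0179 t 19.15
```

View pics/s8c.png

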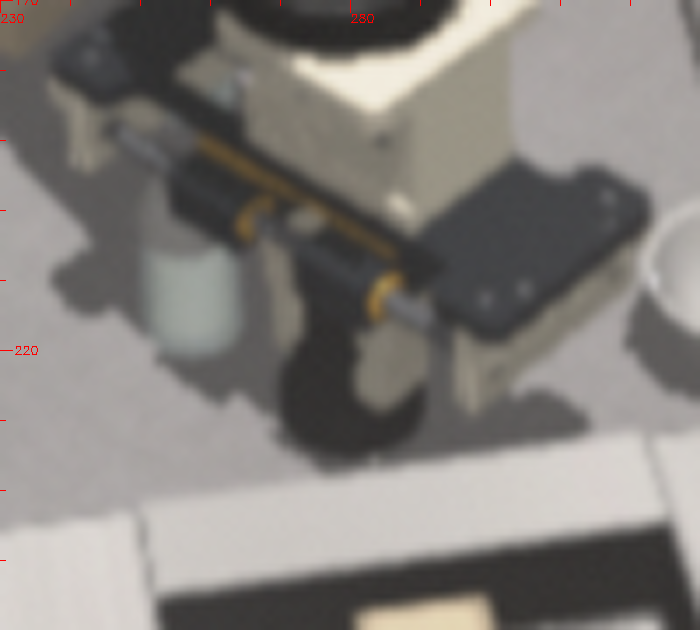

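Call:
carry_out(series=[[[-50,0,0,0,0,0],[-110,0,0,0,0,0],[-160,-30,-40,4,0,0],[-172,-70,-80,14,0,0],[-172,-144,-192,14.5,0,0],[-172,-144,-192,14.5,0,0],[-172,-144,-192,14.5,0,0],[-172,-144,-192,14.5,0,0],[-172,-144,-192,14.5,0,0]]])

```text
clock: 20.27
tool_pos: [0.5154, -0.153, 0.1895]
orientation: [81.8, 90.0, 109.3]
force: [0.6, 0.8, -0.6]
opening: 0.0176
```

```bash
python3 - <<'E'
from h import *
w=cam("wrist","w9"); crop(w,245,70,80,80,8,"w9c")
plan(.4504,-.1873,.19,117.5)
E
```

```text
shift [ -0.5  -0.5 -73.7] turn [ 0.1  0.  -0. ] n>= 1.2
shift [ -0.5  -0.5 -73.7] turn [-179.9    0.     0. ] n>= 16.8
cur jaw 117.56 joints [  4.4   9.3 -19.8  -0.  -61.  -66.8] pos [ 0.5155 -0.1528  0.1895] F [ 0.6  0.1 -0.4] open 0.0178 t 20.325
```

View pics/w9.png

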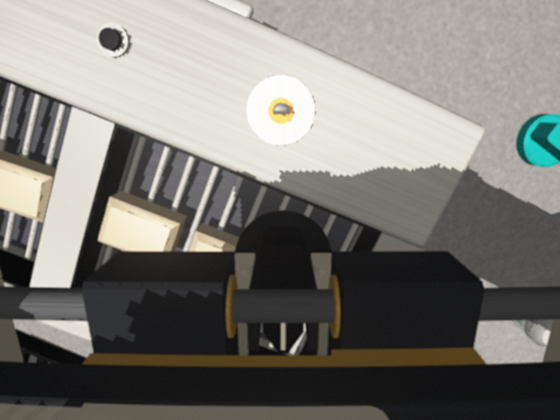

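View pics/w9c.png

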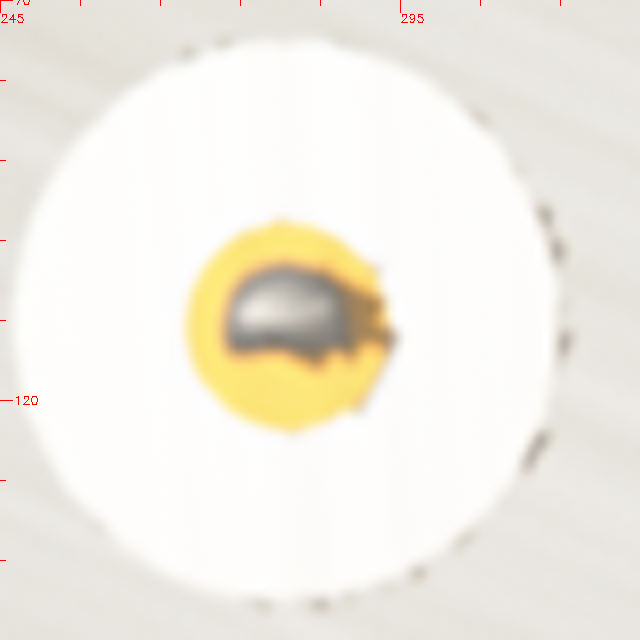

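```bash
python3 - <<'E'
from h import *
w=cam("wrist"); q=bp(w,[(280.9,109.9),(281,110.75)],.101); print(q)
# knob nose line visible? knob disc front edge
a=np.radians(117.5); z=np.array([np.sin(a),-np.cos(a)])
t=np.array([.4503,-.1872])+.001*z
plan(t[0],t[1],.145,117.5)
crop(w,225,200,120,70,6,"w9k")
E
```

```text
[[ 0.4505286  -0.1872663   0.101     ]
 [ 0.45097662 -0.18695987  0.101     ]]
shift [ 44.5  -0.4 -72.7] turn [ 0.1 -0.  -0. ] n>= 1.4
shift [ 44.5  -0.4 -72.7] turn [-179.9    0.    -0. ] n>= 16.8
cur jaw 117.57 joints [  4.4   9.3 -19.8  -0.  -61.  -66.8] pos [ 0.5155 -0.1527  0.1895] F [-0.2 -0.4 -0.2] open 0.018 t 20.375
```

View pics/w9k.png

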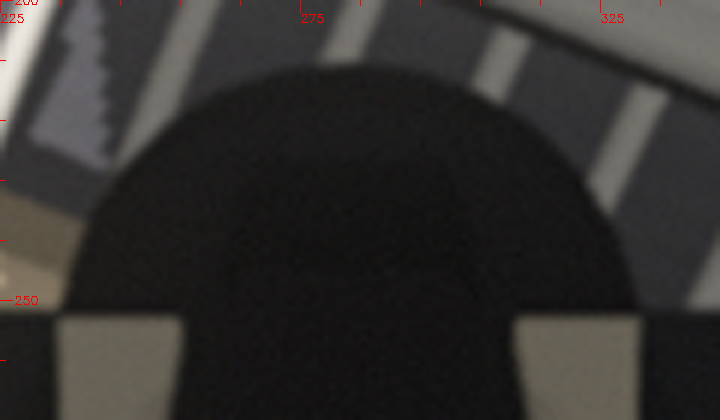

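```bash
python3 - <<'E'
from h import *
w=cam("wrist"); o,R=tool(); M=R.as_matrix()
for z in(.1711,.174):
    q=bp(w,[(283.5,210.8)],z)[0]; print(1000*M.T@(q-o["tool_pos"]))
q=bp(w,[(235.3,250),(331.3,250)],.185); print((1000*(q-o["tool_pos"])@M).round(1))
E
```

```text
[ 18.35987665   0.95261975 -24.65722467]
[ 15.45995959   0.94249166 -25.46478187]
[[  4.5 -22.1  -9.1]
 [  4.5  23.7  -9.1]]
```

Call:
carry_out(series=[[[0,0,-40,0,0,0],[5,-0.5,-65,0,0,0],[20,-0.5,-73.4,0,0,0],[35,-0.5,-73.4,0,0,0],[42,-0.5,-73.4,0,0,0],[44,-0.5,-73.4,0,0,0],[44,-0.5,-73.4,0,0,0]]])

```text
clock: 21.3
tool_pos: [0.4507, -0.188, 0.1454]
orientation: [170.4, 90.0, -162.1]
force: [-0.4, 0.3, -0.5]
opening: 0.018
```

```bash
python3 - <<'E'
from h import *
plan(.4504,-.1872,.145,117.5)
s=cam("side"); crop(s,190,250,100,90,7,"s10"); t=cam("top"); crop(t,345,220,80,60,8,"t10")
E
```

```text
shift [0.4 0.8 0.1] turn [ 0. -0. -0.] n>= 0.0
shift [0.4 0.8 0.1] turn [-180.    0.   -0.] n>= 16.8
cur jaw 117.51 joints [  0.5   7.1 -28.9   0.  -54.  -63. ] pos [ 0.4507 -0.188   0.1454] F [-0.4  0.3 -0.5] open 0.018 t 21.3
```

View pics/s10.png

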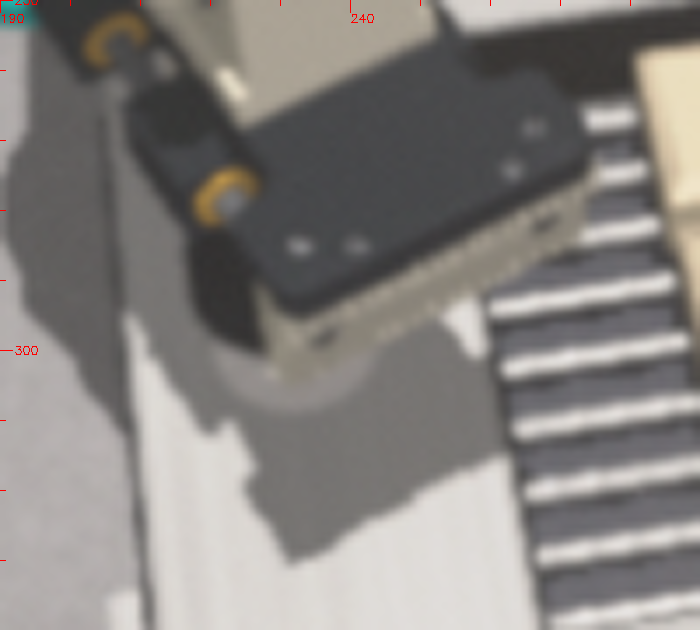

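Call:
carry_out(series=[[[3,0.6,0,0,0,0],[6,0.6,0,0,0,0],[8,0.6,0,0,0,0],[10,0.6,0,0,0,0],[10,0.6,0,0,0,0]]])

```text
clock: 22.02
tool_pos: [0.4498, -0.1876, 0.1354]
orientation: [151.7, 90.0, 179.1]
force: [0.1, -0.1, -0.6]
opening: 0.0176
```

```bash
python3 - <<'E'
from h import *
plan(.4504,-.1872,.1264,117.5); print(get_obs()["moment"])
E
```

```text
shift [9.  0.1 0.7] turn [-0. -0. -0.] n>= 0.1
shift [9.  0.1 0.7] turn [180.  -0.   0.] n>= 16.8
cur jaw 117.48 joints [  0.5   7.6 -29.8  -0.  -52.6 -63.1] pos [ 0.4498 -0.1876  0.1354] F [ 0.1 -0.1 -0.6] open 0.0176 t 22.025
[ 0.09352455 -0.1043793   0.0101992 ]
```

Call:
carry_out(series=[[[1.5,0,0.3,0,0,0],[3,0,0.3,0,0,0],[4,0,0.3,0,0,0],[4,0,0.3,0,0,0]]])

```text
clock: 22.52
tool_pos: [0.4503, -0.1875, 0.1316]
orientation: [-50.1, 90.0, -22.6]
force: [-0.3, -0.0, -1.0]
opening: 0.018
```

Call:
carry_out(series=[[[1,0,0,0,0,0],[2,0,0,0,0,0],[3,0,0,0,0,0],[3,0,0,0,0,0]]])

```text
clock: 23.02
tool_pos: [0.4504, -0.1875, 0.1286]
orientation: [-51.2, 90.0, -23.7]
force: [0.9, -1.1, -0.6]
opening: 0.0182
```

Call:
carry_out(series=[[[1,0,0,0,0,0],[2,0,0,0,0,0],[2.5,0,0,0,0,0],[2.5,0,0,0,0,0],[2.5,0,0,0,0,0]]])

```text
clock: 23.65
tool_pos: [0.4504, -0.1875, 0.1262]
orientation: [-45.9, 90.0, -18.4]
force: [0.7, -1.5, 1.2]
opening: 0.0174
```

Call:
carry_out(series=[[[1,0,0,0,0,0],[2,0,0,0,0,0],[2,0,0,0,0,0],[2,0,0,0,0,0]]])

```text
clock: 24.15
tool_pos: [0.4504, -0.1875, 0.1242]
orientation: [-46.5, 90.0, -19.0]
force: [0.5, -0.5, 3.4]
opening: 0.0173
```

Call:
carry_out(series=[[[1,0,0,0,0,0],[2,0,0,0,0,0],[3,0,0,0,0,0],[3,0,0,0,0,0],[3,0,0,0,0,0]]])

```text
clock: 24.78
tool_pos: [0.4504, -0.1875, 0.1213]
orientation: [-49.8, 90.0, -22.3]
force: [0.5, -1.3, 7.5]
opening: 0.0177
```

```bash
python3 - <<'E'
from h import *
plan(.4504,-.1875,.12,117.5)
E
```

```text
shift [ 1.3  0.  -0. ] turn [-0.  0.  0.] n>= 0.0
shift [ 1.3  0.  -0. ] turn [180.   0.  -0.] n>= 16.8
cur jaw 117.49 joints [  0.6   8.6 -30.8   0.  -50.6 -63.1] pos [ 0.4504 -0.1875  0.1213] F [ 0.5 -1.3  7.5] open 0.0177 t 24.775
```

Call:
carry_out(series=[[[0.4,0,0,0,0,0],[0.8,0,0,0,0,0],[0.8,0,0,0,0,0],[0.8,0,0,0,0,0]]])

```text
clock: 25.28
tool_pos: [0.4505, -0.1876, 0.1209]
orientation: [-52.6, 90.0, -25.1]
force: [-2.2, -0.0, 10.2]
opening: 0.0173
```

```bash
python3 - <<'E'
from h import *
plan(.4504,-.1875,.12,117.5)
s=cam("side"); crop(s,190,220,190,190,3,"s11"); t=cam("top","t11"); crop(t,170,150,260,130,3,"t11c")
for i in range(4): 
    print(get_obs()["force"].round(1),get_obs()["tool_pos"].round(4)); snapshot("wrist")
E
```

```text
shift [ 0.9  0.1 -0. ] turn [0. 0. 0.] n>= 0.0
shift [ 0.9  0.1 -0. ] turn [-1.8e+02 -1.0e-01  0.0e+00] n>= 16.8
cur jaw 117.5 joints [  0.6   8.6 -30.8   0.  -50.5 -63.1] pos [ 0.4505 -0.1876  0.1209] F [-2.2 -0.  10.2] open 0.0173 t 25.275
[-0.2 -0.1 11.2] [ 0.4505 -0.1875  0.1209]
[-0.8 -1.2 11.5] [ 0.4505 -0.1876  0.1209]
[-0.6 -0.3 10.6] [ 0.4505 -0.1875  0.1209]
[-0.3 -1.  10.5] [ 0.4505 -0.1876  0.1209]
```

View pics/s11.png

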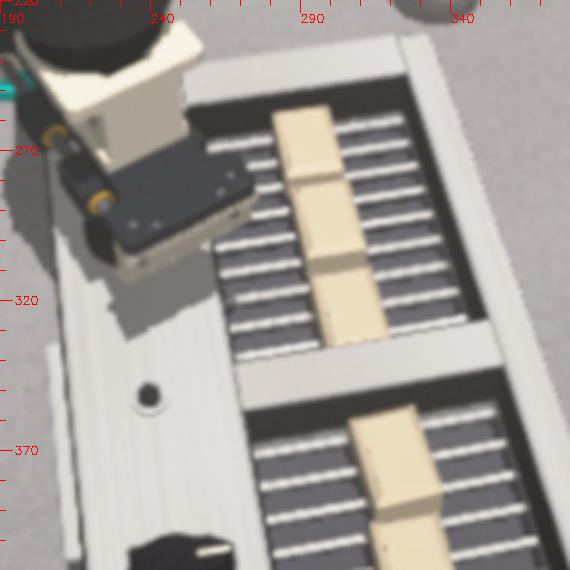

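View pics/t11c.png

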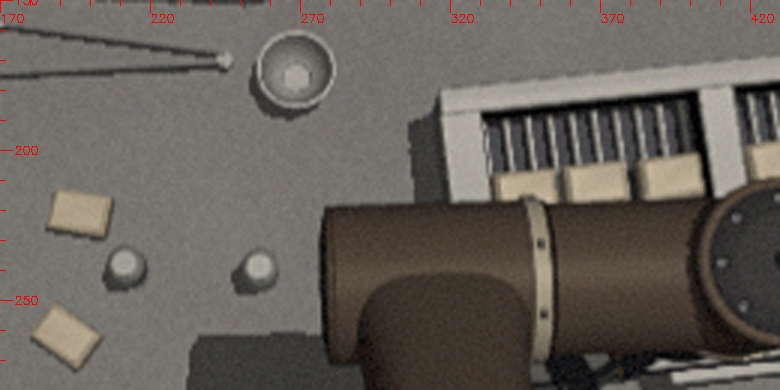

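Call:
carry_out(series=[[[-0.3,0,0,0,0,0],[-0.6,0,0,0,0,0],[-0.6,0,0,0,0,0],[-0.6,0,0,0,0,0]]])

```text
clock: 26.08
tool_pos: [0.4504, -0.1875, 0.1211]
orientation: [-47.0, 90.0, -19.6]
force: [1.0, -1.4, 6.3]
opening: 0.018
```

```bash
python3 - <<'E'
from h import *
plan(.4505,-.1875,.1209,117.5)
for i in range(3): 
    snapshot("wrist"); o=get_obs();print(o["force"].round(1),o["tool_pos"].round(4))
w=cam("wrist","w12")
E
```

```text
shift [ 0.2 -0.   0.1] turn [-0.  0.  0.] n>= 0.0
shift [ 0.2 -0.   0.1] turn [180.   0.  -0.] n>= 16.8
cur jaw 117.49 joints [  0.6   8.6 -30.8   0.  -50.5 -63.1] pos [ 0.4504 -0.1875  0.1211] F [ 1.  -1.4  6.3] open 0.018 t 26.075
[ 0.3 -0.5  7.2] [ 0.4504 -0.1875  0.1212]
[-0.2 -1.5  7.7] [ 0.4504 -0.1875  0.1211]
[ 1.  -0.4  6.4] [ 0.4504 -0.1875  0.1212]
```

View pics/w12.png

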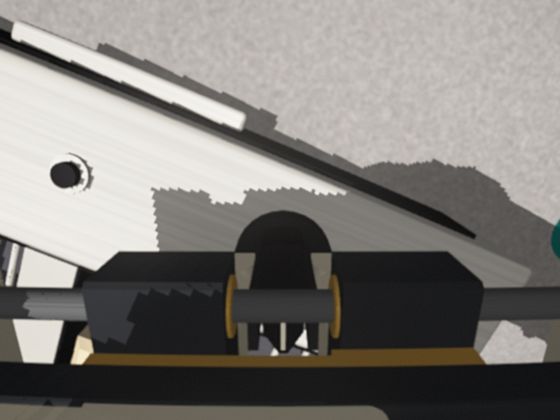

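```bash
python3 - <<'E'
from h import *
close_job(); o=get_obs(); print(o["clock"],o["force"],o["tool_pos"],o["opening"])
E
```

```text
the job is handed in; nothing more can be done
the job is handed in; nothing more can be done
```

The job is handed in at about 26 s: three briquettes lie in the left bay, and the knob is on the stem and held pressed in. No verdict was reported, so these are my own checks.

- **Briquettes:** the last side picture shows three lying flat in one layer in the bay. The two I left are still on the counter, beside the shakers.
- **Knob fit:** I turned it so its nose points about 27.5° from the world x axis. My views of the stem's flat gave 25–33°, and a last look with the camera turned to that angle agreed. It slid down 12 mm without force, so the flats met, and then reached the spring.
- **Pressing in:** force rose from about 2 N at contact to about 7.5 N. It then jumped to about 11 N over the next 0.4 mm, which I took as the hard stop at the end of the stem's travel. I backed off slightly so the knob would not rest on the stop or the grill.
- **Final hold:** still gripping, with the fingers 18 mm apart on the bar. The push reads 6.3–7.7 N, which I estimate as 4.5–5 mm of stem travel. I have no direct reading of the stem's travel or of any contact between knob and grill.
- **Disagreement:** the top camera read positions about 3–4 mm further out in x than the wrist camera. I worked from the wrist camera, and the grasps and the fit bore it out.
- **Other things on the counter:** I touched nothing else knowingly. In the last top picture the shakers, sauce pot and near end of the tongs looked unmoved; the arm or the picture edge hid the rest.

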